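# Set the lamp's dimmer lever to the yellow notch

## Robot

A 6-joint arm with a two-finger parallel gripper is mounted at the origin on the work surface. World frame = base frame: x ahead of the robot, y to its left, z up, the work surface at z = 0. Lengths are in m, angles in degrees, forces in N, time in s.
With the tool pointing down it reaches from about 0.25 to 0.725 m from the base axis. Payload 9.7 kg.
Tool frame: the origin (TCP) lies between the finger pads; the fingertips stand 19 mm ahead of it and the grasp point (between the pads) is the TCP; z points along the fingers, y is the line along which they close (so a half turn about z gives the same grasp; the last joint's range is limited). The gripper opens to 85 mm and grips with 20 to 120 N. Pads are 22 mm wide; open, the fingers measure 114 mm over their backs; the gripper's body (76 mm by 85 mm) begins 54 mm behind the grasp point. The pads swing forward as they close: fully open they stand 13 mm farther back than shut.
Start: joints at [70.932, 4.979, 10.078, 95.1, 0, 90], TCP at [0.18, 0.52, 0.214] pointing down, gripper open.
Joint ranges: [-179.16, 179.16], [-48.56, 103.87], [-65.8, 70.77], [-126.05, 130.52], [-82.76, 87.17], [-180, 180]. Speed limits (degrees/s): [127.2, 127.2, 147.25, 180, 180, 180].

## Interface

Orientations are given as [roll, pitch, yaw] about the fixed x, y, z axes, in that order (R = Rz(yaw) Ry(pitch) Rx(roll)).
In Python, from workcell import bot gives the robot as it stands. The module is installed in compiled form; this text tells all that it offers.
- The arm moves only by the shell command python3 -m crank 'ROWS' [OPENING] [FORCE]. ROWS is JSON, a list that holds one entry, the list of rows, each a list of 6 numbers: the shift along the world's x, y, z as a fraction of full scale, then the turn, a rotation vector about the world's x, y, z as a fraction of full scale. In form: [[[x, y, z, wx, wy, wz], ...]]. A call has 1 to 20 rows; each row shifts and turns the commanded pose from where the row before left it; what a row does not reach is not made up. Full scale, the value 1, is 20 mm for a shift and 0.12 rad for a turn. A row lasts 1/12 s, in which the tool goes at most 41.7 mm and 7.16 degrees, less where a joint would pass 70% of its speed; a pose out of reach is approached as far as the arm can. A call with a number of a shift or a turn outside -1 to 1 is refused whole. A call with a gripper value outside its range is refused whole. OPENING is the opening, from 0 (shut) to 1 (fully open), set as the call begins (- or left out, the last holds). The fingers move at their own pace and stop on an object; FORCE is the grip in N (left out, the last holds). Time passes only in rows, so rows that do not move let the fingers close. It gives the time, the measured TCP pose, the force, the opening and the grip force at its end, in the units of the state.
- bot.get_obs(): the state, without advancing time (a new reading comes with each control period).
- bot.camera(name): name is "scene" or "top" or "wrist"; returns the picture (420x560x3 uint8, red, green, blue); there is no depth.
- bot.camera_model(name): a dict with "vertical_fov" (degrees; the focal length in pixels is half the picture's height over the tangent of half this angle, whatever the lens; pixels are square), "cx", "cy" (the principal point, pixels), "R" (3x3) and "t" (3): a world point X has camera coordinates R X + t. Camera axes: x right, y down, z forward; pixel columns grow to the right and rows downward; lengths in m; the calibration is good to about 2 mm. A picture is of the moment at which its call begins: read the wrist's pose just before it. camera_model takes no time and is no camera call; for the wrist camera it gives the pose at the moment of the call.
- bot.job_done(): hands the job in; it is judged then, once.
The state is a dict: "time": time; "q": joint angles; "qd": joint speeds; "joint_efforts": joint torques, N m; "ee_pos": TCP position; "tcp_rot": TCP orientation; "wrist_force": force on the tool from outside, world axes, zero at the start; "torque": the same for the moment, N m; "opening": finger opening in m; "grasp_force": force on a finger pad.
Only numpy, scipy, OpenCV 4.12 (cv2) and the standard library are available. Lean on these libraries where they do the work, as an engineer would, in place of code of your own. Each camera call takes 0.05 s, during which the arm holds its last target. There are 200 camera calls.

## Task

The dimmer lever of the bench lamp has been left resting on its notched rim at the bright end. Move it to the notch marked by the yellow button and leave it dropped fully home in that notch, let go and at rest. The rim was re-clamped somewhat out of line with its buttons (the yellow one's notch is the nearest to it), so feel for it; leave the dropper bottle, jar and brush where they are.

Things in the scene. Friction and masses are not known exactly. Their poses are not given: they have to be found in the camera images.
- lamp: Cream lamp housing fixed to the table, 300 (x) x 260 (y) x 100 mm high; origin at the centre of its underside, front towards its -x. The lever's pivot post stands on top at local x = +60 mm, y = 0; round it an aluminium rim, an upright arc of radius 150 mm, 12 mm thick, its top 42 mm above the housing, with four open notches (see lever_swing)
- lamp_pivot (a point): point on the lever's vertical swing axis at the height of its level lift pin, 134 mm above the table; axes are the lamp's, it does not turn with the lever
- lever_grip (a point): centre of the lever's red handle, 200 mm from the swing axis and, when the lever is level, 10 mm above the lift pin. Handle 65 mm long along the lever (167 to 232 mm from the axis), 20 mm wide, 26 mm high. Moves with the lever; x axis along the lever to the pivot. 31 mm free under the handle when home
- lever_mark (a point): point on the middle of the lever's 12 mm steel bar, 120 mm from the swing axis, level with the lift pin when the lever is home; moves with the lever
- lever_swing (a joint): lever angle about the vertical pivot, rad; 0: points to the lamp's -x, positive: handle towards the lamp's -y. Starts 0.76 to 0.90. Light friction, stays. Rim notches, 17 mm wide at 150 mm radius, nominally at -30, -10, 10, 30 degrees; plain on to -44 and +60. The rim was clamped by hand: the whole of it is turned up to 0.12 rad (18 mm) either way; it stays fixed in use
- lever_lift (a joint): angle the lever is raised about its level pin at the pivot, rad: 0 level, home in a notch; about 0.085 resting on the rim (handle 17 mm higher); up to 0.35. Spring and weight pull it down, about 4 N at the handle home, 5.5 N at 0.2. Its bar is 12 mm wide, a notch 14 mm deep: over a notch it drops in by itself and the walls then stop the swing until it is raised past 0.10
- button_yellow: yellow button, 20 mm across, 6 mm high, fixed on the housing's top 120 mm from the swing axis, inside the rim, at the nominal angle of the -30, -10 or 10 degree notch (colours change places); its notch is the nearest one. Origin at the centre of its underside
- button_blue: the same, blue: another notch
- button_green: the same, green: another notch. The +30 degree notch has no button
- dropper: amber dropper bottle, 36 mm across, 85 mm high, standing loose on the housing behind the pivot; origin at the centre of its underside
- jar: glass jar, 60 mm across, 75 mm high, loose on the table to the left of the lamp; origin at the centre of its underside
- brush: brush, 190 mm long, lying loose on the table to the right of the lamp; its x axis runs along it

How it is judged (in metres and radians):
At the end, for the whole second after the job is handed in: the lever is down in a notch (lift below 0.03 rad), the point on its bar 120 mm from the axis lies within 21 mm (seen from above) of the yellow button, as only the yellow button's notch allows, and it is at rest (value of joint lever_lift below 0.03 rad and horizontal distance between lever_mark and button_yellow below 0.021 m and velocity of joint lever_swing between -0.05 and 0.05 rad/s); the robot touches nothing.
It fails at once if the dropper bottle is shifted by more than 30 mm (distance of dropper from where it was at the start of the episode above 0.03 m).
It fails at once if the jar is shifted by more than 30 mm (distance of jar from where it was at the start of the episode above 0.03 m).
It fails at once if the brush is shifted by more than 30 mm (distance of brush from where it was at the start of the episode above 0.03 m).
It also fails if it takes over 48 s, if anything falls off the work surface, if the arm or the gripper's body presses on something with over 40 N, if the wrist force passes 120 N, or if a joint passes its speed limit or range.

## Working session

There is one attempt and no reset: what is moved stays moved. The work goes in short steps, Python scripts to look and compute and a shell command to move; the robot and the scene stay as the last step left them, time stands still between calls to the robot, and variables do not carry over. Pictures are saved under pics/ and viewed, at most 10 in all, crops included, and the job is handed in when it is done.

```bash
mkdir -p pics
python3 - <<'E'
from workcell import bot
import cv2
o=bot.get_obs(); print(o['time'],o['ee_pos'],o['tcp_rot'],o['opening'])
for n in('scene','top'):
    cv2.imwrite(f'pics/{n}0.png',bot.camera(n)[:,:,::-1]); m=bot.camera_model(n); print(n,m)
E
```

```text
0.0 [0.1796144  0.51958383 0.21347242] [-1.79924308e+02  9.22089637e-04  1.60929375e+02] 0.08563560105509258
scene {'vertical_fov': 54.23796662280839, 'cx': 280.05995279620987, 'cy': 222.9893808194997, 'R': array([[-0.78569141,  0.61848392,  0.0129092 ],
       [ 0.49122596,  0.63644147, -0.5946758 ],
       [-0.37601337, -0.46089034, -0.80386195]]), 't': array([ 0.47494982, -0.21420398,  1.38667436])}
top {'vertical_fov': 45.57295420352365, 'cx': 279.32907733259964, 'cy': 208.604728347372, 'R': array([[-0.00954357, -0.99992128, -0.00814533],
       [-0.99268746,  0.01045415, -0.12025939],
       [ 0.12033507,  0.00693807, -0.99270909]]), 't': array([-0.00304004,  0.62257418,  1.1906436 ])}
```

View pics/top0.png

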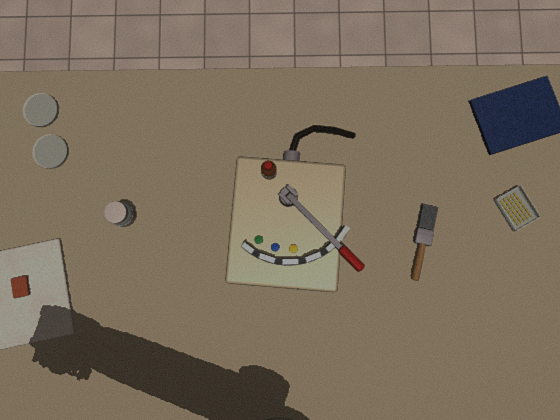

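View pics/scene0.png

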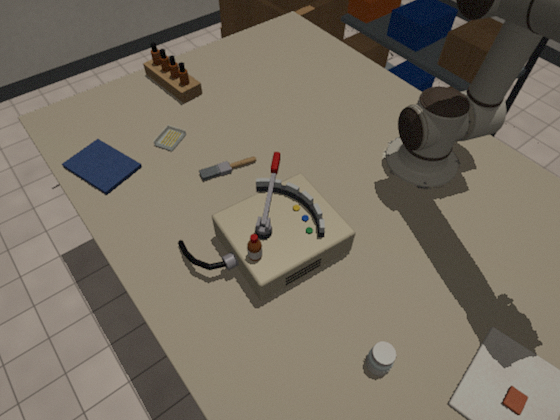

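The top view shows the pivot at about (289,196), the red handle at (352,258), and the buttons: yellow (293,248), blue (275,247), green (259,239). The rim's notches look like its dark parts. I'll zoom in on these.

```bash
cat > h.py <<'E'
import numpy as np,cv2
from workcell import bot
def ray(n,u,v,m=None):
    m=m or bot.camera_model(n); f=210/np.tan(np.radians(m['vertical_fov']/2))
    d=m['R'].T@np.array([(u-m['cx'])/f,(v-m['cy'])/f,1]); return -m['R'].T@m['t'],d
def atz(n,u,v,z,m=None):
    c,d=ray(n,u,v,m); return c+d*(z-c[2])/d[2]
def tri(rs):
    A=0;b=0
    for c,d in rs:
        d=d/np.linalg.norm(d);P=np.eye(3)-np.outer(d,d);A=A+P;b=b+P@c
    return np.linalg.solve(A,b)
def proj(n,X,m=None):
    m=m or bot.camera_model(n); f=210/np.tan(np.radians(m['vertical_fov']/2)); p=m['R']@X+m['t']
    return np.array([m['cx']+f*p[0]/p[2],m['cy']+f*p[1]/p[2]])
E
python3 - <<'E'
import cv2
a=cv2.imread('pics/top0.png')[145:300,220:370]; cv2.imwrite('pics/t1.png',cv2.resize(a,(580,600),interpolation=cv2.INTER_CUBIC))
a=cv2.imread('pics/scene0.png')[140:290,200:360]; cv2.imwrite('pics/s1.png',cv2.resize(a,(640,600),interpolation=cv2.INTER_CUBIC))
def blobs(f,r):
    im=cv2.imread(f);h=cv2.cvtColor(im,cv2.COLOR_BGR2HSV);x0,y0,x1,y1=r
    for n,lo,hi in(('yel',(22,150,120),(32,255,255)),('blu',(105,140,60),(125,255,255)),('grn',(50,120,50),(85,255,255)),('red',(0,200,60),(4,255,255)),('red2',(174,180,60),(180,255,255))):
        k=cv2.inRange(h,lo,hi);N,_,s,c=cv2.connectedComponentsWithStats(k[y0:y1,x0:x1])
        for i in range(1,N):
            if s[i,4]>12: print(f,n,c[i]+[x0,y0],s[i,4])
blobs('pics/top0.png',(220,150,380,300));blobs('pics/scene0.png',(200,140,360,290))
E
```

```text
pics/top0.png yel [292.95833333 248.33333333] 48
pics/top0.png blu [274.73170732 246.90243902] 41
pics/top0.png grn [258.175 239.225] 40
pics/top0.png red [267.92592593 164.59259259] 27
pics/top0.png red [351.73504274 258.20512821] 117
pics/scene0.png yel [295.95833333 207.25      ] 24
pics/scene0.png blu [304.59259259 217.92592593] 27
pics/scene0.png grn [308.60714286 230.17857143] 28
pics/scene0.png red [275.22727273 161.14772727] 88
pics/scene0.png red [253.         236.66666667] 21
```

View pics/t1.png

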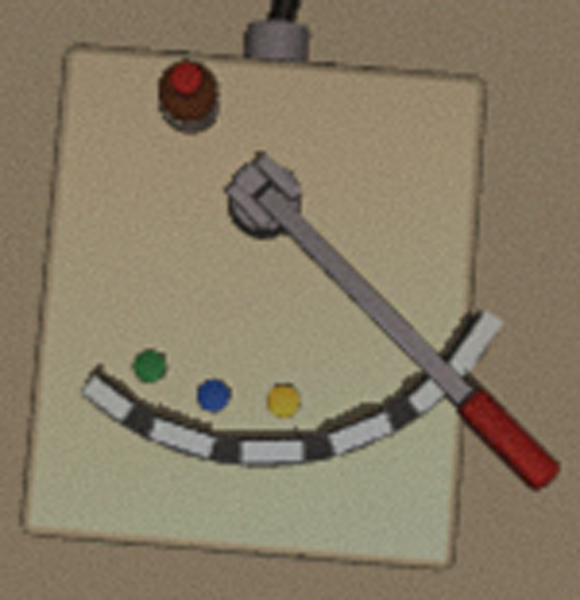

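View pics/s1.png

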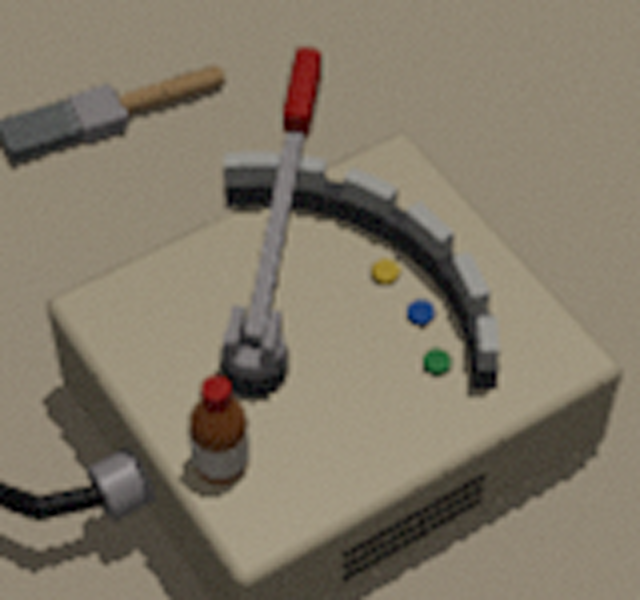

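Zoomed: the top crop shows the four dark notches at (141,422), (228,450), (317,445) and (402,411). The lever rests beyond the last one. The scene crop confirms the order yellow, blue, green moving away from the lever.

```bash
cat > m.py <<'E'
from h import *
from scipy.optimize import least_squares
B={'y':(292.96,248.33,295.96,207.25),'b':(274.73,246.9,304.59,217.93),'g':(258.18,239.23,308.6,230.18)}
P={}
for k,(a,b,c,d) in B.items():
    t=tri([ray('top',a,b),ray('scene',c,d)]); P[k]=atz('top',a,b,.1055); print(k,t.round(4),P[k].round(4),atz('scene',c,d,.1055).round(4))
g=tri([ray('top',351.7,258.2),ray('scene',275.2,161.1)]);print('grip',g.round(4))
ang={'y':10,'b':-10,'g':-30}
def loc(p): # world = piv + Rz(yaw)@(-r cos, -r sin)
    return p
def res(p):
    r=[]
    for k in P:
        q=np.radians(ang[k])+p[2]; r+=list(p[:2]+.12*np.array([-np.cos(q),-np.sin(q)])-P[k][:2])
    return r
s=least_squares(res,[.5,0,0]);x=s.x;print('pivot,yaw',x,np.array(s.fun).round(4))
def th(p): return np.arctan2(-(p[1]-x[1]),-(p[0]-x[0]))-x[2]
f=lambda u,v:(220+u*150/580,145+v*155/600)
for n in [(141,422),(228,450),(317,445),(402,411)]:
    # centre of the dark gap, seen on rim top
    p=atz('top',*f(*n),.140); print('notch',p.round(4),np.hypot(*(p[:2]-x[:2])).round(4),np.degrees(th(p)).round(2),np.degrees(th(atz('top',*f(*n),.128))).round(2))
print('lever',th(g),np.hypot(*(g[:2]-x[:2])))
for n in [(270,205),(460,393)]: p=atz('top',*f(*n),.15);print('bar',p.round(4),th(p))
E
python3 m.py
```

```text
y [ 0.5213 -0.0393  0.1014] [ 0.522  -0.0402  0.1055] [ 0.5226 -0.0359  0.1055]
b [0.5252 0.0026 0.0996] [0.5257 0.0017 0.1055] [0.5276 0.0066 0.1055]
g [0.5434 0.0406 0.1004] [0.5437 0.0396 0.1055] [0.5454 0.0439 0.1055]
grip [ 0.496  -0.1655  0.1634]
pivot,yaw [ 0.64162828 -0.02985139 -0.09091614] [ 0.      0.0003  0.0001 -0.     -0.0001 -0.0003]
notch [0.5088 0.0419 0.14  ] 0.151 -23.16 -23.44
notch [ 0.4923 -0.0081  0.14  ] 0.1509 -3.09 -3.14
notch [ 0.4946 -0.0592  0.14  ] 0.1499 16.52 16.7
notch [ 0.5136 -0.1084  0.14  ] 0.1502 36.75 37.15
lever 0.840712943860882 0.19905202010880177
bar [ 0.6326 -0.0338  0.15  ] 0.501151559366407
bar [ 0.5232 -0.1409  0.15  ] 0.8441757848476064
```

Rim is turned about +6.75°, so the yellow notch sits at about +16.75° lever angle. That puts the handle's home at (0.446,-0.070,0.144). The handle is now at (0.495,-0.166,0.161). I'll move above it, with the tool yaw turned -118°.

```bash
python3 -m crank '[[[0.45,-0.98,0.33,0,0,-0.49],[0.45,-0.98,0.33,0,0,-0.49],[0.45,-0.98,0.33,0,0,-0.49],[0.45,-0.98,0.33,0,0,-0.49],[0.45,-0.98,0.33,0,0,-0.49],[0.45,-0.98,0.33,0,0,-0.49],[0.45,-0.98,0.33,0,0,-0.49],[0.45,-0.98,0.33,0,0,-0.49],[0.45,-0.98,0.33,0,0,-0.49],[0.45,-0.98,0.33,0,0,-0.49],[0.45,-0.98,0,0,0,-0.49],[0.45,-0.98,0,0,0,-0.49],[0.45,-0.98,0,0,0,-0.49],[0.45,-0.98,0,0,0,-0.49],[0.45,-0.98,0,0,0,-0.49],[0.45,-0.98,0,0,0,-0.49],[0.45,-0.98,0,0,0,-0.49],[0.45,-0.98,0,0,0,-0.49],[0.45,-0.98,0,0,0,-0.49],[0.45,-0.98,0,0,0,-0.49]]]' 1; python3 -m crank '[[[0.45,-0.98,0,0,0,-0.49],[0.45,-0.98,0,0,0,-0.49],[0.45,-0.98,0,0,0,-0.49],[0.45,-0.98,0,0,0,-0.49],[0.45,-0.98,0,0,0,-0.49],[0.45,-0.98,0,0,0,-0.49],[0.45,-0.98,0,0,0,-0.49],[0.45,-0.98,0,0,0,-0.49],[0.45,-0.98,0,0,0,-0.49],[0.45,-0.98,0,0,0,-0.49],[0.45,-0.98,0,0,0,-0.49],[0.45,-0.98,0,0,0,-0.49],[0.45,-0.98,0,0,0,-0.49],[0.45,-0.98,0,0,0,-0.49],[0.45,-0.98,0,0,0,-0.49],[0,0,0,0,0,0],[0,0,0,0,0,0],[0,0,0,0,0,0]]]'
python3 - <<'E'
from h import *
o=bot.get_obs();print(o['q'],o['tcp_rot'])
m=bot.camera_model('wrist');im=bot.camera('wrist')[:,:,::-1];cv2.imwrite('pics/w1.png',im)
k=cv2.inRange(cv2.cvtColor(im,cv2.COLOR_BGR2HSV),(0,190,50),(4,255,255));N,_,s,c=cv2.connectedComponentsWithStats(k)
for i in range(1,N):
    if s[i,4]>200:
        print(c[i],s[i],atz('wrist',*c[i],.172,m)); print([atz('wrist',*p,.172,m).round(4) for p in cv2.boxPoints(cv2.minAreaRect(cv2.findNonZero((_==i).astype('uint8'))))])
E
```

```text
time: 1.77
ee_pos: [0.3598, 0.1268, 0.28]
tcp_rot: [-180.0, 0.0, 93.4]
wrist_force: [0.2, 1.0, 0.7]
opening: 0.0854
grasp_force: 0.0
time: 3.27
ee_pos: [0.4944, -0.1658, 0.28]
tcp_rot: [-180.0, 0.0, 43.1]
wrist_force: [-0.4, -0.1, -0.1]
opening: 0.0854
grasp_force: 0.0
[-1.85454242e+01  3.12580525e+00  1.55529850e+01  1.02474476e+02
  1.13853818e-02  1.18380003e+02] [-1.79952976e+02  1.24636463e-02  4.30745732e+01]
[277.52546296 196.63503086] [ 268  163   20   68 1296] [ 0.49771182 -0.16216829  0.172     ]
[array([ 0.5146, -0.1346,  0.172 ]), array([ 0.5263, -0.1471,  0.172 ]), array([ 0.4798, -0.1914,  0.172 ]), array([ 0.4673, -0.1781,  0.172 ])]
```

View pics/w1.png

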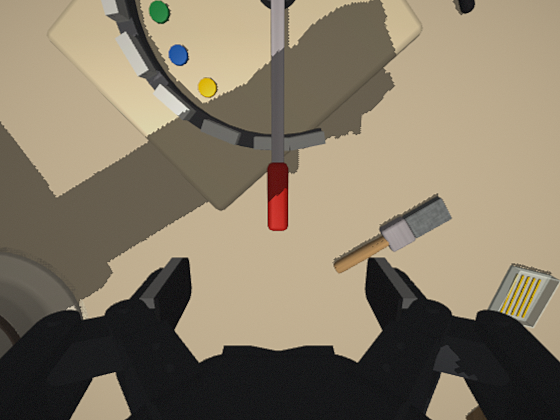

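The wrist picture shows the red handle at (277,197), lined up between the fingers with clear space around it. I'll descend and grip it.

```bash
python3 -m crank '[[[0.03,0.05,-0.98,0,0,0],[0.02,0.05,-0.98,0,0,0],[0,0,-0.98,0,0,0],[0,0,-0.98,0,0,0],[0,0,-0.98,0,0,0],[0,0,-0.98,0,0,0],[0,0,0,0,0,0],[0,0,0,0,0,0]]]' 1; python3 -m crank '[[[0,0,0,0,0,0],[0,0,0,0,0,0],[0,0,0,0,0,0],[0,0,0,0,0,0],[0,0,0,0,0,0],[0,0,0,0,0,0],[0,0,0,0,0,0],[0,0,0,0,0,0],[0,0,0,0,0,0],[0,0,0,0,0,0]]]' 0 30
```

```text
time: 3.98
ee_pos: [0.495, -0.1633, 0.1626]
tcp_rot: [-179.9, 0.0, 43.1]
wrist_force: [0.1, -0.5, -0.0]
opening: 0.0854
grasp_force: 0.0
time: 4.82
ee_pos: [0.4957, -0.1642, 0.1626]
tcp_rot: [-180.0, 0.0, 43.0]
wrist_force: [0.3, 0.5, -0.4]
opening: 0.0002
grasp_force: 0.0
```

The fingers closed on nothing, so I'll look.

Run:
```python
from h import *
a=bot.camera('wrist')[:,:,::-1];b=bot.camera('scene')[120:320,180:400,::-1];t=bot.camera('top')[140:300,220:400,::-1]
b=cv2.resize(b,(440,400));t=cv2.resize(t,(360,320))
c=np.zeros((600,800,3),np.uint8);c[:280,:373]=cv2.resize(a,(373,280));c[:320,380:740]=t;c[320:600,380:688]=cv2.resize(b,(308,280));c[290:570,:373]=cv2.resize(a[200:420,130:423],(373,280));cv2.imwrite('pics/c2.png',c)
```

```text
(no output)
```

View pics/c2.png

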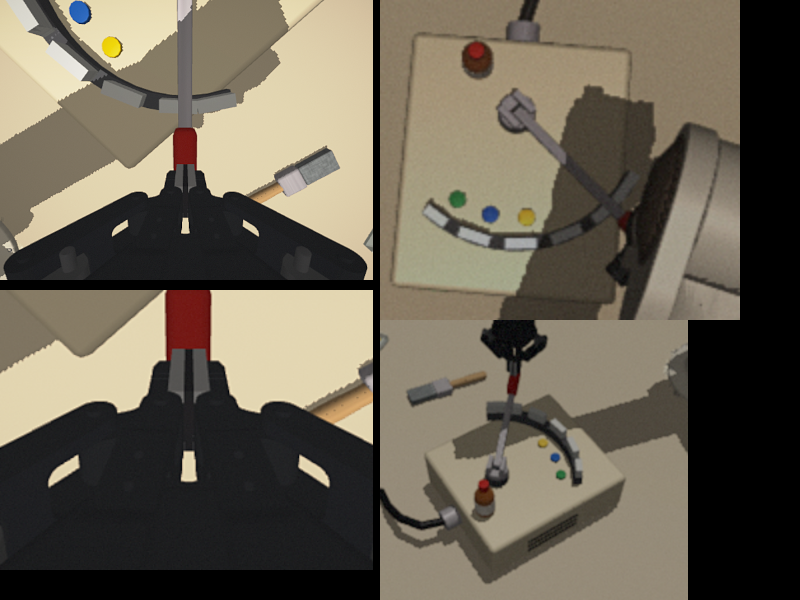

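The wrist view shows the shut fingers lying over the outer half of the handle with no contact force. Either they are above the handle or the lever has moved under them. I'll measure from the two wrist views.

Run:
```python
from h import *
o=bot.get_obs();m=bot.camera_model('wrist');im=bot.camera('wrist')[:,:,::-1];cv2.imwrite('pics/w2.png',im)
print(o['wrist_force'],o['q'])
f=210/np.tan(np.radians(m['vertical_fov']/2));print('cam',-m['R'].T@m['t'],f, m['R'][2])
h=cv2.cvtColor(im,cv2.COLOR_BGR2HSV);k=cv2.inRange(h,(0,150,40),(6,255,255));N,l,s,c=cv2.connectedComponentsWithStats(k)
for i in range(1,N):
    if s[i,4]>200: print(s[i],c[i])
e=np.array(o['ee_pos'])
for d in(0,-.019): print('proj',proj('wrist',e+[0,0,d],m))
# model handle for lift .085 at angle ~.75 : project top corners
piv=np.array([.6416,-.0299,.134]);a=np.radians(43)
for r,z in((.167,.037),(.232,.042)):
  for w in(-.01,.01): print('model',r,w,proj('wrist',piv+[-r*np.cos(a)+w*np.sin(a),-r*np.sin(a)-w*np.cos(a),z],m).round(1))
```

```text
[-1.20129635 -0.45695801 -0.8165925 ] [-1.83263807e+01  4.00586141e-01 -3.98723713e-01  8.92044720e+01
  3.57160627e-04  1.18658173e+02]
cam [ 0.54748247 -0.11611102  0.32225418] 295.6403737244957 [-0.20372875 -0.18945516 -0.96052139]
[ 260  192   36   64 1861] [277.27941967 219.83718431]
proj [277.63617276 248.84032126]
proj [277.6842509  236.85041039]
model 0.167 -0.01 [261.2 200.7]
model 0.167 0.01 [299.1 200.7]
model 0.232 -0.01 [262.4 312.6]
model 0.232 0.01 [297.3 312.7]
```

Run:
```python
from h import *
b=bot.camera('scene')[:,:,::-1];w=cv2.imread('pics/w2.png')
u,v=proj('scene',np.array(bot.get_obs()['ee_pos']));print(u,v)
u,v=int(u),int(v);y0=max(0,v-35)
c=np.zeros((600,800,3),np.uint8);c[:,:400]=cv2.resize(b[y0:y0+75,u-25:u+25],(400,600),interpolation=cv2.INTER_CUBIC);c[:,405:]=cv2.resize(w[180:330,228:327],(395,600),interpolation=cv2.INTER_CUBIC)
c=np.clip(c.astype(float)*1.6,0,255).astype('uint8');cv2.imwrite('pics/c3.png',c);print(y0,u-25)
for d in(0,-.019):print(proj('scene',np.array(bot.get_obs()['ee_pos'])+[0,0,d]))
```

```text
275.07312007121624 161.45355172353212
126 250
[275.07312007 161.45355172]
[275.05208959 166.25544769]
```

View pics/c3.png

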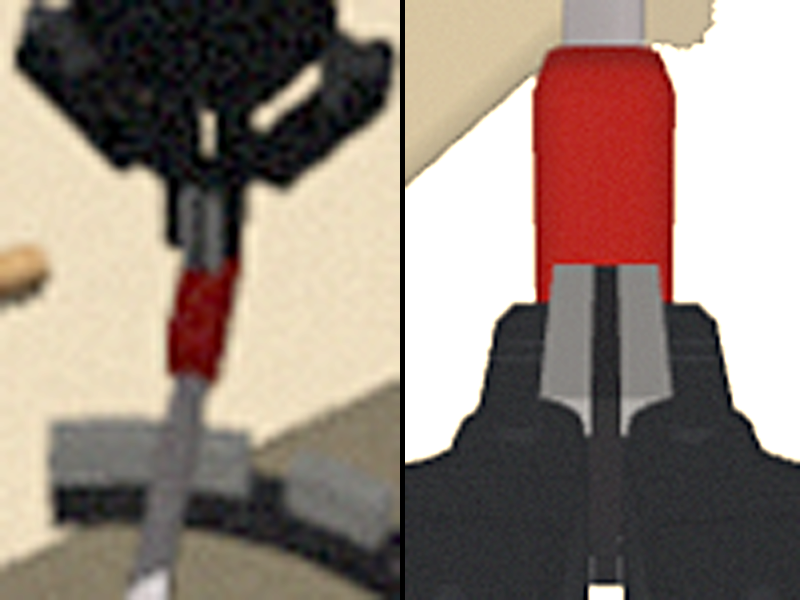

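The pads seem to have shut just above the handle: their visible tips come out about 20 mm higher than the stated geometry. The handle itself hasn't moved. I'll open, go 22 mm lower, and close gently.

```bash
python3 -m crank '[[[0,0,0,0,0,0],[0,0,0,0,0,0],[0,0,0,0,0,0],[0,0,0,0,0,0],[0,0,0,0,0,0],[0,0,0,0,0,0],[0,0,0,0,0,0],[0,0,0,0,0,0],[0,0,-0.35,0,0,0],[0,0,-0.35,0,0,0],[0,0,-0.4,0,0,0],[0,0,0,0,0,0]]]' 1; python3 -m crank '[[[0,0,0,0,0,0],[0,0,0,0,0,0],[0,0,0,0,0,0],[0,0,0,0,0,0],[0,0,0,0,0,0],[0,0,0,0,0,0],[0,0,0,0,0,0],[0,0,0,0,0,0],[0,0,0,0,0,0],[0,0,0,0,0,0]]]' 0 30
```

```text
time: 6.07
ee_pos: [0.4948, -0.1639, 0.1382]
tcp_rot: [-179.9, 0.1, 43.0]
wrist_force: [0.1, -0.3, -0.5]
opening: 0.0856
grasp_force: 0.0
time: 6.9
ee_pos: [0.4959, -0.1643, 0.1409]
tcp_rot: [180.0, -0.0, 43.0]
wrist_force: [0.5, -0.7, 3.3]
opening: 0.0194
grasp_force: 34.9
```

Gripped: the opening is 19.4 mm. Now I'll work out the lift-and-swing rows.

Run:
```python
import numpy as np
p=np.array([.6416,-.0299]);s=np.array([.4959,-.1643])-p;r=np.hypot(*s);a=np.arctan2(-s[1],-s[0]);b=np.radians(11.54);n=12
t=np.linspace(a,b,n+1);q=np.c_[-r*np.cos(t),-r*np.sin(t)];print(r,np.degrees(a),(b-a)/n/.12,p+q[-1]);print((np.diff(q,axis=0)/.02).round(2).tolist())
```

```text
0.19822171929432955 42.68978434193697 -0.3775460403145662 [ 0.44738528 -0.06955465]
[[-0.3, 0.34], [-0.28, 0.35], [-0.27, 0.36], [-0.25, 0.37], [-0.23, 0.38], [-0.21, 0.39], [-0.2, 0.4], [-0.18, 0.41], [-0.16, 0.42], [-0.14, 0.43], [-0.12, 0.43], [-0.1, 0.44]]
```

```bash
python3 -m crank '[[[0,0,0.3,0,0,0],[0,0,0.3,0,0,0],[0,0,0.3,0,0,0],[0,0,0,0,0,0]]]' - 40; python3 -m crank '[[[-0.3,0.34,0,0,0,-0.38],[-0.28,0.35,0,0,0,-0.38],[-0.27,0.36,0,0,0,-0.38],[-0.25,0.37,0,0,0,-0.38],[-0.23,0.38,0,0,0,-0.38],[-0.21,0.39,0,0,0,-0.38],[-0.2,0.4,0,0,0,-0.38],[-0.18,0.41,0,0,0,-0.38],[-0.16,0.42,0,0,0,-0.38],[-0.14,0.43,0,0,0,-0.38],[-0.12,0.43,0,0,0,-0.38],[-0.1,0.44,0,0,0,-0.38],[0,0,0,0,0,0],[0,0,0,0,0,0]]]'
python3 - <<'E'
from h import *
o=bot.get_obs();print(o['ee_pos'],o['wrist_force'])
w=bot.camera('wrist')[:,:,::-1];t=bot.camera('top')[160:290,210:360,::-1];s=bot.camera('scene')[140:290,200:360,::-1]
c=np.zeros((600,800,3),np.uint8);c[:300,:400]=cv2.resize(w,(400,300));c[:300,405:755]=cv2.resize(t,(350,300),interpolation=cv2.INTER_CUBIC);c[300:,:640]=cv2.resize(s,(640,600),interpolation=cv2.INTER_CUBIC)[:300]
cv2.imwrite('pics/c4.png',np.clip(c*1.3,0,255).astype('uint8'))
E
```

```text
time: 7.23
ee_pos: [0.4972, -0.1621, 0.1583]
tcp_rot: [-179.9, -0.3, 43.1]
wrist_force: [10.6, 10.2, -11.5]
opening: 0.019
grasp_force: 39.6
time: 8.4
ee_pos: [0.4484, -0.0685, 0.1579]
tcp_rot: [-179.9, -0.1, 11.7]
wrist_force: [12.7, 5.4, -9.6]
opening: 0.0189
grasp_force: 39.9
[ 0.44837831 -0.06852756  0.15790026] [12.72925883  5.42151476 -9.5710399 ]
```

View pics/c4.png

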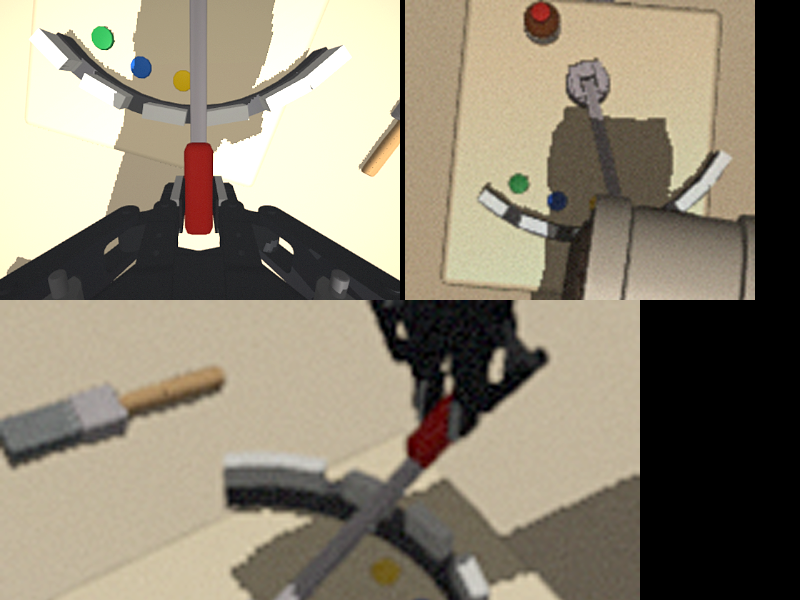

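The wrist view shows the lever gripped over the third notch, beside yellow, with neighbouring notches at (128,103) and (262,105). Lower slowly.

```bash
python3 -m crank '[[[0,0,-0.3,0,0,0],[0,0,-0.3,0,0,0],[0,0,-0.25,0,0,0],[0,0,0,0,0,0]]]' - 25; python3 -m crank '[[[0,0,-0.2,0,0,0],[0,0,-0.2,0,0,0],[0,0,0,0,0,0]]]'; python3 -m crank '[[[0,0,-0.2,0,0,0],[0,0,-0.2,0,0,0],[0,0,0,0,0,0]]]'
```

```text
time: 8.88
ee_pos: [0.4449, -0.0697, 0.1404]
tcp_rot: [-179.9, 0.2, 11.7]
wrist_force: [-7.6, -0.5, 1.0]
opening: 0.0192
grasp_force: 41.1
time: 9.13
ee_pos: [0.4438, -0.0688, 0.1317]
tcp_rot: [-179.8, 0.4, 11.7]
wrist_force: [-9.7, 4.7, -4.9]
opening: 0.0193
grasp_force: 40.2
time: 9.38
ee_pos: [0.4434, -0.0687, 0.1237]
tcp_rot: [-179.8, 0.4, 11.7]
wrist_force: [-12.2, 5.9, -3.3]
opening: 0.019
grasp_force: 40.6
```

There is almost no vertical push, so it has likely gone in. Release, back straight up, then verify.

```bash
python3 -m crank '[[[0,0,0,0,0,0],[0,0,0,0,0,0],[0,0,0,0,0,0],[0,0,0,0,0,0],[0,0,0,0,0,0],[0,0,0,0,0,0],[0,0,0,0,0,0],[0,0,0,0,0,0],[0,0,0.5,0,0,0],[0,0,0.9,0,0,0],[0,0,0.9,0,0,0],[0,0,0.9,0,0,0],[-0.5,0,0.9,0,0,0],[-0.9,0,0.9,0,0,0],[-0.9,0,0.9,0,0,0],[-0.9,0,0.9,0,0,0],[-0.9,0,0,0,0,0],[-0.9,0,0,0,0,0],[0,0,0,0,0,0],[0,0,0,0,0,0]]]' 1
python3 - <<'E'
from h import *
o=bot.get_obs();print(o['ee_pos'],o['wrist_force'],o['time'])
m=bot.camera_model('wrist');w=bot.camera('wrist')[:,:,::-1];t=bot.camera('top')[160:290,210:360,::-1];s=bot.camera('scene')[:,:,::-1];cv2.imwrite('pics/s5.png',s);cv2.imwrite('pics/w5.png',w)
c=np.zeros((600,800,3),np.uint8);c[:300,:400]=cv2.resize(w,(400,300));c[:300,405:755]=cv2.resize(t,(350,300),interpolation=cv2.INTER_CUBIC);c[300:,:640]=cv2.resize(s[140:290,200:360],(640,600),interpolation=cv2.INTER_CUBIC)[:300]
cv2.imwrite('pics/c5.png',np.clip(c*1.3,0,255).astype('uint8'))
p=np.array([.6416,-.0299,.134]);a=np.radians(11.54)
for L in(0,.085):
  for r in(.167,.232):
    X=p+np.array([-r*np.cos(a),-r*np.sin(a),.023+r*L]);print(L,r,'wrist',proj('wrist',X,m).round(1),'scene',proj('scene',X).round(1))
for n,im in(('w',w),('s',s)):
    k=cv2.inRange(cv2.cvtColor(im,cv2.COLOR_BGR2HSV),(0,170,40),(5,255,255));N,l,S,c=cv2.connectedComponentsWithStats(k)
    for i in range(1,N):
        if S[i,4]>60: print(n,S[i],c[i].round(1))
E
```

```text
time: 11.05
ee_pos: [0.3468, -0.0698, 0.2627]
tcp_rot: [180.0, -0.1, 11.6]
wrist_force: [-0.8, 0.3, -0.4]
opening: 0.0855
grasp_force: 0.0
[ 0.34677177 -0.06984172  0.26265532] [-0.80714059  0.28994551 -0.38825745] 11.05
0 0.167 wrist [302.8  47.2] scene [303.1 181.2]
0 0.232 wrist [300.8 130.4] scene [317.6 168.1]
0.085 0.167 wrist [304.3  42.5] scene [303.4 177.6]
0.085 0.232 wrist [302.6 131. ] scene [318.2 163. ]
w [ 287   50   24   81 1684] [298.6  89.9]
s [303 170  17  19 104] [310.9 178.4]
```

View pics/c5.png

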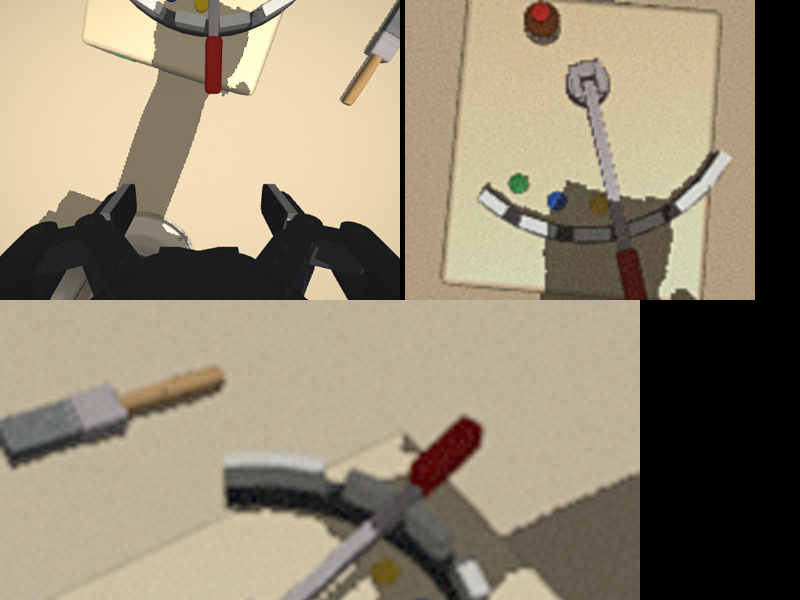

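The lever lies in line with the third notch, next to the yellow button. In the scene crop the bar appears sunk into the rim. I'll check the handle's height numerically against its on-rim start.

Run:
```python
from h import *
p=np.array([.6416,-.0299,.134])
def P(a,L,n='scene'):
    return proj(n,p+np.array([-.2*np.cos(a),-.2*np.sin(a),.01+.2*L]))
im=cv2.imread('pics/s5.png');o=cv2.imread('pics/scene0.png')
for n,f,a in(('start',o,.7498),('now',im,np.radians(11.54))):
    k=cv2.inRange(cv2.cvtColor(f,cv2.COLOR_BGR2HSV),(0,170,40),(5,255,255));N,l,S,c=cv2.connectedComponentsWithStats(k[130:210,230:360])
    i=1+S[1:,4].argmax();print(n,c[i]+[230,130],S[i,4],'home',P(a,0),'rim',P(a,.085))
m=bot.camera_model('wrist')
print('tri',tri([ray('wrist',298.6,89.9,m),ray('scene',310.9,178.4)]), 'start tri z .1634')
print(bot.get_obs()['time'])
```

```text
start [275.10084034 161.73109244] 119 home [274.73391789 165.66900278] rim [274.74890728 161.37441755]
now [310.88461538 178.40384615] 104 home [310.18638653 177.7018381 ] rim [310.6335573  173.45532522]
tri [ 0.44694895 -0.06678353  0.14503446] start tri z .1634
11.2
```

The start position matches the on-rim model. Now the handle matches home: its height is 0.145, against 0.163 at the start. Hand in.

```bash
python3 -c "
from workcell import bot
print(bot.job_done())"
```

```text
the job is handed in; nothing more can be done
None
```

The job is handed in after about 11 s of the 48 s: by camera measurement the lever sits fully home in the yellow button's notch, released and clear of the robot; the hand-in returned no verdict.

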